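# Extend the blue work-support arm by one hole

## Task

A longer board is coming off the drill press. Pinch the blue telescopic support arm from above so that its brass spring pin is pressed flush, slide the blue tube outward (away from its steel post) until the pin snaps out of the next hole, then let go of it. Leave the red support arm locked at the length it has.

Things in the scene. Friction and masses are not known exactly. Their poses are not given: they have to be found in the camera images.
- blue_grip (a point): Where to pinch: on the axis of the blue square tube (36 mm wide and high), level with the brass pin, 85 mm above the bench; fixed, does not slide with the tube. x points along the tube, outward, away from the dark steel post; z up; the pin sticks out on +y. At the start the tube reaches from x = -90 to 170 mm; a roller on its tip (x = 140 to 170 mm) stands to 149 mm above the bench.
- blue_tube (a joint): How far the blue tube is slid outward (blue_grip's +x), m: about 0 at the start, 0.060 with the pin in the next hole. White stripes on its top mark its two holes, 60 mm apart; the front one is at the pin now. The pin stays put, the rear hole comes to it. Slides with 3 N; 1 mm play. When the pin has snapped in, the tube stops; fingers in a moderate grip (20 to 60 N) then slip.
- blue_button (a joint): How far the blue arm's brass pin is pressed in, m: 0 fully out (round nose, 12 mm across, 6 mm proud of the tube's side), 0.006 flush, 0.0085 under the tube wall. Its spring takes 2 to 3 N. Closing the fingers on both sides of the tube at the pin presses it flush; drawing the tube along in that grip pushes it on under the wall.
- red_tube (a joint): The same slide, in m, of the red arm: an identical support arm painted red that stands to the left or right of the blue one; about 0, locked by its own pin, and to be left so.

How it is judged:
By the outcome, as a careful person would: the job done as asked, in the order asked, and still so for the second after the job is handed in, with the robot touching nothing.
It also fails if it takes over 29 s, if anything falls off the work surface, if the arm or the gripper's body presses on something with over 40 N, if the wrist force passes 120 N, or if a joint passes its speed limit or range.

## Robot

A 7-joint arm with a two-finger parallel gripper is mounted at the origin on the work surface. World frame = base frame: x ahead of the robot, y to its left, z up, the work surface at z = 0. Lengths are in m, angles in degrees, forces in N, time in s.
With the tool pointing down it reaches from about 0.425 to 0.95 m from the base axis. Payload 4.7 kg.
Tool frame: the origin (TCP) lies at the very end of the fingers, on their centre line; the grasp point (between the pads) lies 19 mm behind it; x points along the fingers, y is the direction in which the jaws open and shut, and the axes are right-handed (so a half turn about x gives the same grasp; the last joint's range is limited). The gripper opens to 85 mm and grips with 20 to 120 N. Pads are 22 mm wide; open, the fingers measure 114 mm over their backs; the gripper's body (76 mm by 85 mm) begins 54 mm behind the grasp point. The pads swing forward as they close: fully open they stand 13 mm farther back than shut.
Start: joints at [-69.15, 26.849, -2.785, 87.806, 1.381, 65.374, -4.715], TCP at [0.258, 0.624, 0.196] pointing down, gripper open.
Joint ranges: [-148.3, 148.3], [-19.14, 114.17], [-79.39, 73.82], [5.75, 140.21], [-59.74, 239.74], [12.07, 113.84], [-152.46, 152.46]. Speed limits (degrees/s): [147.25, 147.25, 180, 180, 180, 180, 180].

## Interface

Orientations are given as a 3x3 rotation matrix whose columns are the frame's x, y, z axes.
In Python, from station import ctrl gives the robot as it stands.
- The arm moves only by the tool send_rows, never from a script. Its argument "motion" is one flat list of numbers, 7 for each row, row after row: the turn, a rotation vector about the tool's x, y, z in rad, then the shift along the tool's x, y, z in m, then the finger opening in m, from 0 to 0.0854. In form: [ax, ay, az, dx, dy, dz, fingers, ax, ay, az, dx, dy, dz, fingers, ...]. A call has 1 to 20 rows; each row shifts and turns the commanded pose from where the row before left it, along the tool's axes as they then stand; what a row does not reach is not made up. A row lasts 1/8 s, in which the tool goes at most 62.5 mm and 10.7 degrees, less where a joint would pass 70% of its speed; a pose out of reach is approached as far as the arm can. A call with a gripper value outside its range is refused whole. The fingers move at their own pace and stop on an object; "force" is the grip in N (left out, the last holds). Time passes only in rows, so rows that do not move let the fingers close. It gives the time, the measured TCP pose, the force and the opening at its end, in the units of the state.
- ctrl.state(): the state, without advancing time (a new reading comes with each control period).
- ctrl.read_camera(name): name is "scene" or "side" or "wrist"; returns the picture (384x512x3 uint8, blue, green, red); there is no depth.
- ctrl.get_calibration(name): a dict with "fx", "fy", "cx", "cy" (pixels), "k1" (the pictures are not rectified: a ray, as slopes to the right and down, at radius r is drawn at 1 + k1 r^2 times it, then the intrinsics apply), "camera_from_world" (4x4, takes a point from world to camera coordinates); the wrist camera has in their place "hand_eye" (4x4, takes a point from camera to tool coordinates, whose origin is the TCP and whose axes are the tool frame's). Camera axes: x right, y up, looking along -z (the intrinsics and any distortion apply to the point x, -y, -z); pixel columns grow to the right and rows downward; lengths in m; the calibration is good to about 2 mm. A picture is of the moment at which its call begins: read the wrist's pose just before it. get_calibration takes no time and is no camera call.
- ctrl.finish_job(): hands the job in, once; it reports no verdict.
The state is a dict: "t": time; "joint_pos": joint angles; "qvel": joint speeds; "tau": joint torques, N m; "tcp_pos": TCP position; "eef_rot": TCP orientation; "force": force on the tool from outside, world axes, zero at the start; "moment": the same for the moment, N m; "width": opening from 0.0 (shut) to 1.0 (fully open).
Only numpy, scipy, OpenCV 4.12 (cv2) and the standard library are available. Lean on these libraries where they do the work, as an engineer would, in place of code of your own. Each camera call takes 0.05 s, during which the arm holds its last target.

## Working session

There is one attempt and no reset: what is moved stays moved. The work goes in short steps, Python scripts to look and compute and a tool call to move; the robot and the scene stay as the last step left them, time stands still between calls to the robot, and variables do not carry over. Pictures are saved under pics/ and viewed, and the job is handed in when it is done.

Besides the shell and the picture viewer there is one more tool, called after "Request:" as a command line: name --argument value ..., lists and objects as JSON in quotes. send_rows: Moves the arm, as the interface text tells. Its arguments: {"type":"object","properties":{"motion":{"type":"array"},"force":{"type":"number"}},"required":["motion"]}

```bash
mkdir -p pics; cat > h.py <<'E'
import numpy as np,cv2
from station import ctrl
E
python3 - <<'E'
from h import *
s=ctrl.state();print(s['t'],s['tcp_pos'],s['eef_rot'],s['width'])
for n in ['scene','side','wrist']:
    cv2.imwrite(f'pics/{n}0.png',ctrl.read_camera(n)); print(n,ctrl.get_calibration(n))
E
```

```text
0.0 [0.2580771  0.6229861  0.19495127] [[-7.23180626e-04  3.82730911e-01  9.23859582e-01]
 [-1.84783126e-03  9.23857735e-01 -3.82731592e-01]
 [-9.99998031e-01 -1.98392069e-03  3.91061270e-05]] 1.002672408653263
scene {'fx': 376.20907030007857, 'fy': 376.20907030007857, 'cx': 257.96498590728305, 'cy': 188.77101294852955, 'k1': 0.017833058271664846, 'camera_from_world': array([[ 0.34915149,  0.9370381 ,  0.00726907, -0.17883007],
       [-0.75213937,  0.27561239,  0.59860185,  0.29643337],
       [ 0.55890929, -0.21447008,  0.80101372, -1.09565576],
       [ 0.        ,  0.        ,  0.        ,  1.        ]])}
side {'fx': 394.20721704482725, 'fy': 394.20721704482725, 'cx': 260.0751786088016, 'cy': 192.635410549339, 'k1': -0.09015310283019602, 'camera_from_world': array([[ 0.92854423, -0.37110891, -0.00915311, -0.48284466],
       [ 0.19737583,  0.4726672 ,  0.85885301, -0.22520099],
       [-0.31440163, -0.79928962,  0.51214033, -0.6799611 ],
       [ 0.        ,  0.        ,  0.        ,  1.        ]])}
wrist {'fx': 291.4098626934906, 'fy': 291.4098626934906, 'cx': 252.57456623598517, 'cy': 188.6301024154246, 'k1': -0.045360933175778044, 'hand_eye': array([[ 7.81488548e-04,  3.25276228e-01, -9.45618721e-01,
        -1.78592632e-01],
       [ 9.99999690e-01, -1.64030592e-04,  7.70007020e-04,
         4.69637253e-04],
       [ 9.53545803e-05, -9.45619029e-01, -3.25276255e-01,
        -8.40435357e-02],
       [ 0.00000000e+00,  0.00000000e+00,  0.00000000e+00,
         1.00000000e+00]])}
```

View pics/scene0.png

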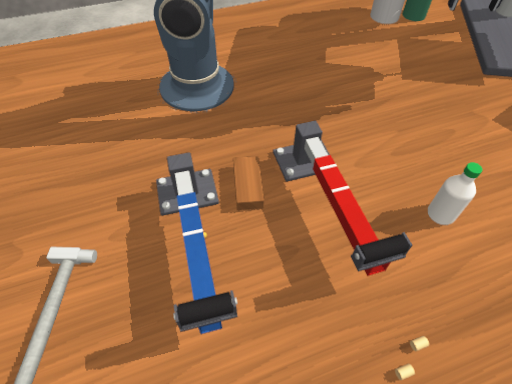

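View pics/side0.png

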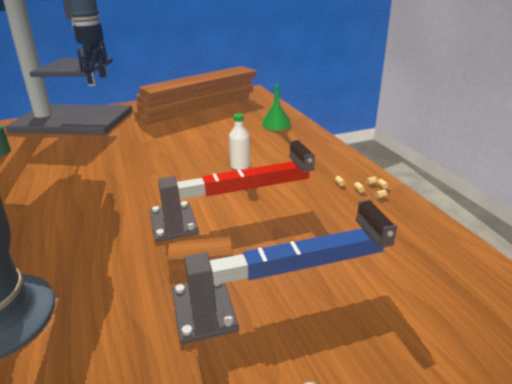

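View pics/wrist0.png

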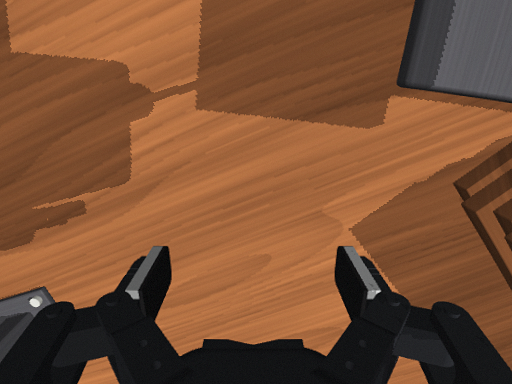

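```bash
python3 - <<'E'
from h import *
a=cv2.imread('pics/scene0.png')[150:340,140:260];cv2.imwrite('pics/c1.png',cv2.resize(a,None,fx=3.15,fy=3.15,interpolation=2)) 
a=cv2.imread('pics/side0.png')[190:300,170:400];cv2.imwrite('pics/c2.png',cv2.resize(a,None,fx=3.4,fy=3.4,interpolation=2))
E
```

```text
(no output)
```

View pics/c1.png

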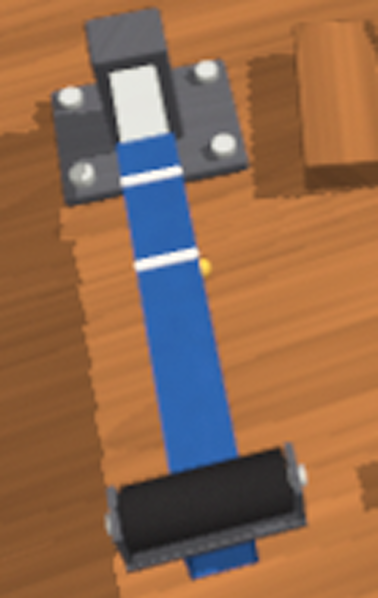

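View pics/c2.png

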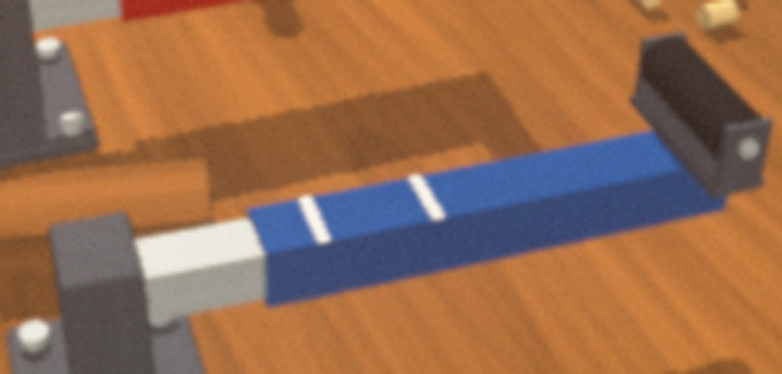

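```bash
cat >> h.py <<'E'
from scipy.optimize import least_squares
def ray(n,px,st=None):
    c=ctrl.get_calibration(n);K=np.array([[c['fx'],0,c['cx']],[0,c['fy'],c['cy']],[0,0,1.]])
    u=cv2.undistortPoints(np.array([[px]],float),K,np.array([c['k1'],0,0,0.]))[0,0]
    d=np.array([u[0],-u[1],-1])
    if n=='wrist':
        R=np.array(st['eef_rot']);T=c['hand_eye'];return R@T[:3,3]+st['tcp_pos'],R@T[:3,:3]@d
    M=c['camera_from_world'];R=M[:3,:3].T;return -R@M[:3,3],R@d
def onz(n,px,z,st=None):
    o,d=ray(n,px,st);return o+d*(z-o[2])/d[2]
E
python3 - <<'E'
from h import *
S={'f':[(182.9,234.4),(203.2,231.3)],'r':[(178.1,208.1),(198.1,204.9)],'e':[(177.1,196),(196.2,192.2)]}
D={'f':[(298.8,254.1),(291.2,242.1)],'r':[(265.6,260.9),(258.8,248.2)],'e':[(248.5,263.5),(243.5,251.8)]}
for n,X in (('scene',S),('side',D)):
    m=[]
    for k,v in X.items():
        a,b=[onz(n,p,.103) for p in v];m.append((a+b)/2);print(n,k,a.round(4),b.round(4),np.linalg.norm(a-b).round(4))
    d=m[0]-m[1];print(m[0],np.linalg.norm(d),np.degrees(np.arctan2(d[1],d[0])),m[2])
p=onz('scene',(204.9,234.8),.085);print('pin',p)
# tip
for c in [(199.5,332.5),(221,330)]: print(onz('scene',c,.103))
print(onz('scene',(216,155),.1))
E
```

```text
scene f [ 0.5302 -0.153   0.103 ] [ 0.5367 -0.1168  0.103 ] 0.0368
scene r [ 0.4709 -0.148   0.103 ] [ 0.4768 -0.1103  0.103 ] 0.0381
scene e [ 0.4424 -0.1433  0.103 ] [ 0.4462 -0.106   0.103 ] 0.0375
[ 0.53344283 -0.13489392  0.103     ] 0.059850024540056494 -5.489623064906113 [ 0.44429307 -0.12463884  0.103     ]
side f [ 0.5306 -0.1542  0.103 ] [ 0.5329 -0.1193  0.103 ] 0.035
side r [ 0.4715 -0.1488  0.103 ] [ 0.4734 -0.1132  0.103 ] 0.0356
side e [ 0.4428 -0.1441  0.103 ] [ 0.4454 -0.1123  0.103 ] 0.0319
[ 0.53174876 -0.13675099  0.103     ] 0.05959046596652032 -5.550397019422629 [ 0.44408971 -0.12817032  0.103     ]
pin [ 0.53420061 -0.11482588  0.085     ]
[ 0.70807075 -0.16985227  0.103     ]
[ 0.71602363 -0.13776467  0.103     ]
[ 0.36283287 -0.0408019   0.1       ]
```

Request:
send_rows --motion '[0,0,0,-0.06,0,0,0.085,0,0,0,0,-0.0373,0.034,0.085,0,0,0,0,-0.0373,0.034,0.085,0,0,0,0,-0.0373,0.034,0.085,0,0,0,0,-0.0373,0.034,0.085,0,0,0,0,-0.0373,0.034,0.085,0,0,0,0,-0.0373,0.034,0.085,0,0,0,0,-0.0373,0.034,0.085,0,0,0,0,-0.0373,0.034,0.085,0,0,0,0,-0.0373,0.034,0.085,0,0,0,0,-0.0373,0.034,0.085,0,0,0,0,-0.0373,0.034,0.085,0,0,0,0,-0.0373,0.034,0.085,0,0,0,0,-0.0373,0.034,0.085,0,0,0,0,-0.0373,0.034,0.085,0,0,0,0,-0.0373,0.034,0.085,0,0,0,0,-0.0373,0.034,0.085,-0.144,0,0,0,0,0,0.085,-0.144,0,0,0,0,0,0.085,0,0,0,0,0,0,0.085]' --force 30

```text
t: 2.65
tcp_pos: [0.5323, -0.136, 0.2557]
eef_rot: [[-0.001, 0.106, 0.994], [0.0, 0.994, -0.106], [-1.0, 0.0, -0.001]]
force: [0.2, -0.8, -0.3]
width: 0.994
```

```bash
python3 - <<'E'
from h import *
s=ctrl.state();print(s['t'],s['tcp_pos'],s['eef_rot'],s['force'])
cv2.imwrite('pics/w1.png',ctrl.read_camera('wrist'))
E
```

```text
2.65 [ 0.53226495 -0.13600587  0.25568263] [[-5.39140050e-04  1.06465106e-01  9.94316293e-01]
 [ 2.58865457e-04  9.94316419e-01 -1.06464979e-01]
 [-9.99999821e-01  1.99994607e-04 -5.63635943e-04]] [ 0.17800422 -0.84024875 -0.32017015]
```

View pics/w1.png

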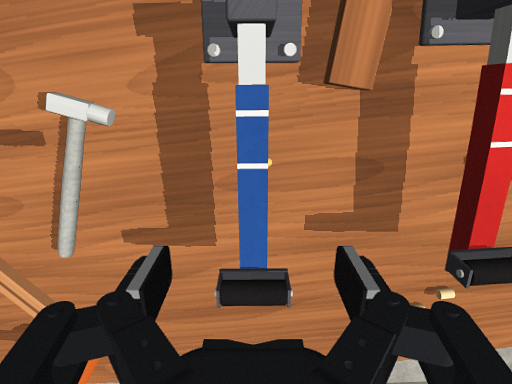

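```bash
python3 - <<'E'
from h import *
s=ctrl.state()
a=cv2.imread('pics/w1.png')[70:280,200:300];cv2.imwrite('pics/w1c.png',cv2.resize(a,None,fx=2.8,fy=2.8,interpolation=2))
for p in [(237,166),(269,166),(236,85),(270,85),(240,268),(267,268),(236,113),(270,113)]: print(p,onz('wrist',p,.103,s).round(4))
E
```

```text
(237, 166) [ 0.5322 -0.154   0.103 ]
(269, 166) [ 0.5362 -0.1167  0.103 ]
(236, 85) [ 0.4428 -0.144   0.103 ]
(270, 85) [ 0.4467 -0.1076  0.103 ]
(240, 268) [ 0.6714 -0.1675  0.103 ]
(267, 268) [ 0.6752 -0.1317  0.103 ]
(236, 113) [ 0.4721 -0.1476  0.103 ]
(270, 113) [ 0.4761 -0.1102  0.103 ]
```

View pics/w1c.png

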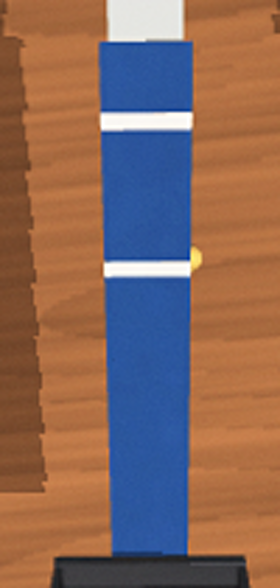

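Request:
send_rows --motion '[-0.005,0,0,0.045,0,0.001,0.085,0,0,0,0.045,0,0,0.085,0,0,0,0.045,0,0,0.085,0,0,0,0.035,0,0,0.085,0,0,0,0.023,0,0,0.085,0,0,0,0,0,0,0.07,0,0,0,0,0,0,0.055,0,0,0,0,0,0,0.048]'

```text
t: 3.7
tcp_pos: [0.5345, -0.1362, 0.0643]
eef_rot: [[0.003, 0.1, 0.995], [-0.0, 0.995, -0.1], [-1.0, 0.0, 0.003]]
force: [-0.4, 0.6, -0.3]
width: 0.563
```

```bash
python3 - <<'E'
from h import *
cv2.imwrite('pics/w2.png',ctrl.read_camera('wrist'))
a=ctrl.read_camera('scene');cv2.imwrite('pics/s2.png',cv2.resize(a[140:350,120:290],None,fx=2.8,fy=2.8,interpolation=2))
E
```

```text
(no output)
```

View pics/w2.png

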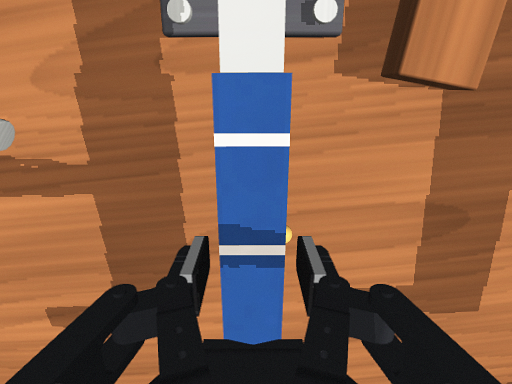

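View pics/s2.png

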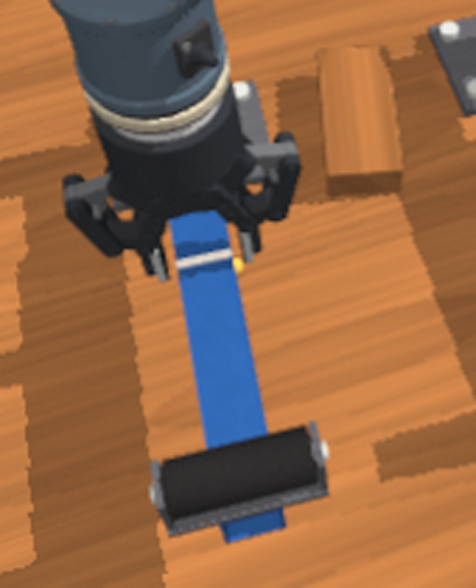

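```bash
python3 - <<'E'
from h import *
s=ctrl.state();R=np.array(s['eef_rot']);print(s['tcp_pos'],s['t'])
for z in (.103,.085): print(z,[onz('wrist',p,z,s).round(4) for p in [(219.5,251),(286,251),(288,236)]])
c=ctrl.get_calibration('wrist');T=np.linalg.inv(c['hand_eye'])
K=np.array([[c['fx'],0,c['cx']],[0,c['fy'],c['cy']],[0,0,1.]])
for p in [(0,.024,-.011),(0,.024,.011),(-.019,.024,-.011),(-.019,.024,.011),(-.021,.021,0)]:
    q=T@np.array([*p,1]);q=np.array([q[0],-q[1],-q[2]]);print(p,cv2.projectPoints(q[None],np.zeros(3),np.zeros(3),K,np.array([c['k1'],0,0,0.]))[0].ravel().round(1))
E
```

```text
[ 0.53416996 -0.13610115  0.06397868] 3.8
0.103 [array([ 0.5326, -0.1538,  0.103 ]), array([ 0.5362, -0.1175,  0.103 ]), array([ 0.5271, -0.1159,  0.103 ])]
0.085 [array([ 0.5432, -0.1572,  0.085 ]), array([ 0.5473, -0.1163,  0.085 ]), array([ 0.537 , -0.1144,  0.085 ])]
(0, 0.024, -0.011) [288.3 205.1]
(0, 0.024, 0.011) [287.  234.8]
(-0.019, 0.024, -0.011) [292.  217.1]
(-0.019, 0.024, 0.011) [290.4 249.2]
(-0.021, 0.021, 0) [286.6 235. ]
```

```bash
python3 - <<'E'
from h import *
a=cv2.imread('pics/w2.png')[200:340,160:350];cv2.imwrite('pics/w2c.png',cv2.resize(a,None,fx=4,fy=4,interpolation=2))
cv2.imwrite('pics/sd2.png',cv2.resize(ctrl.read_camera('side')[130:330,170:400],None,fx=2.8,fy=2.8,interpolation=2))
E
```

```text
(no output)
```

View pics/w2c.png

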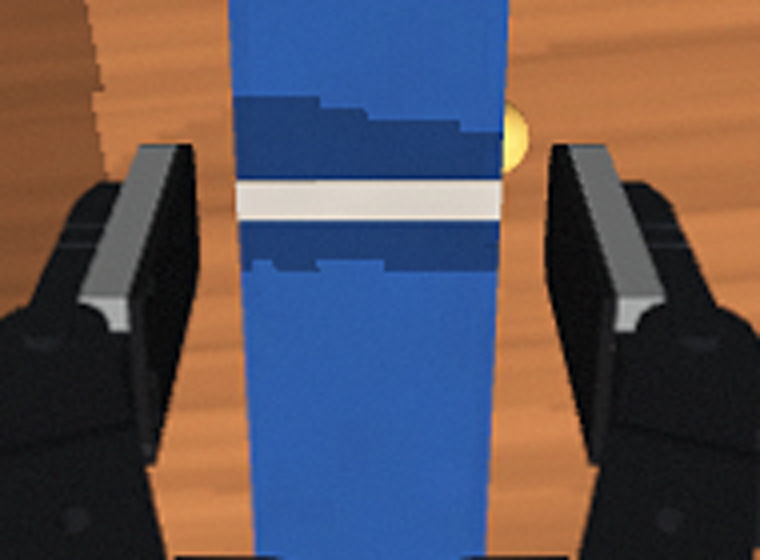

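View pics/sd2.png

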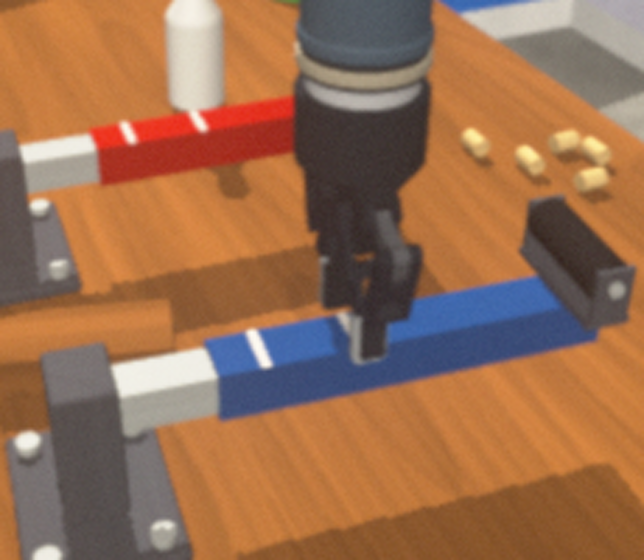

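```bash
python3 - <<'E'
from h import *
s=ctrl.state();R=np.array(s['eef_rot'])
for n in('side','scene'):
  c=ctrl.get_calibration(n);M=c['camera_from_world']
  K=np.array([[c['fx'],0,c['cx']],[0,c['fy'],c['cy']],[0,0,1.]])
  for x in (0,-.01,-.02,-.03,-.04):
    o=[]
    for y,z in ((-.024,.011),(-.03,.011),(-.03,-.011),(.024,.011)):
      q=(M@np.array([*(R@[x,y,z]+s['tcp_pos']),1]));q=np.array([q[0],-q[1],-q[2]])
      u=cv2.projectPoints(q[None],np.zeros(3),np.zeros(3),K,np.array([c['k1'],0,0,0.]))[0].ravel()
      o.append(((u-((170,130) if n=='side' else (120,140)))*2.8).round())
    print(n,x,*o)
E
```

```text
side 0 [380. 398.] [383. 404.] [350. 411.] [353. 350.]
side -0.01 [381. 386.] [384. 392.] [351. 399.] [354. 339.]
side -0.02 [382. 373.] [385. 380.] [352. 387.] [354. 327.]
side -0.03 [382. 361.] [386. 367.] [352. 374.] [355. 315.]
side -0.04 [383. 348.] [387. 354.] [353. 361.] [356. 302.]
scene 0 [178. 312.] [169. 314.] [164. 286.] [248. 296.]
scene -0.01 [175. 305.] [166. 307.] [162. 279.] [247. 289.]
scene -0.02 [173. 298.] [164. 300.] [159. 272.] [245. 282.]
scene -0.03 [171. 291.] [161. 293.] [157. 264.] [244. 274.]
scene -0.04 [168. 283.] [159. 285.] [154. 256.] [242. 267.]
```

Request:
send_rows --motion '[0,0,0,0.012,0,0,0.048,0,0,0,0.008,0,0,0.048,0,0,0,0.005,0,0,0.048]'

```text
t: 4.22
tcp_pos: [0.5329, -0.1359, 0.0369]
eef_rot: [[-0.001, 0.1, 0.995], [0.0, 0.995, -0.1], [-1.0, 0.0, -0.001]]
force: [-0.2, -0.4, -0.2]
width: 0.564
```

```bash
python3 - <<'E'
from h import *
a=ctrl.read_camera('wrist')[200:340,160:350];cv2.imwrite('pics/w3c.png',cv2.resize(a,None,fx=4,fy=4,interpolation=2))
cv2.imwrite('pics/sd3.png',cv2.resize(ctrl.read_camera('side')[130:330,170:400],None,fx=2.8,fy=2.8,interpolation=2))
E
```

```text
(no output)
```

View pics/w3c.png

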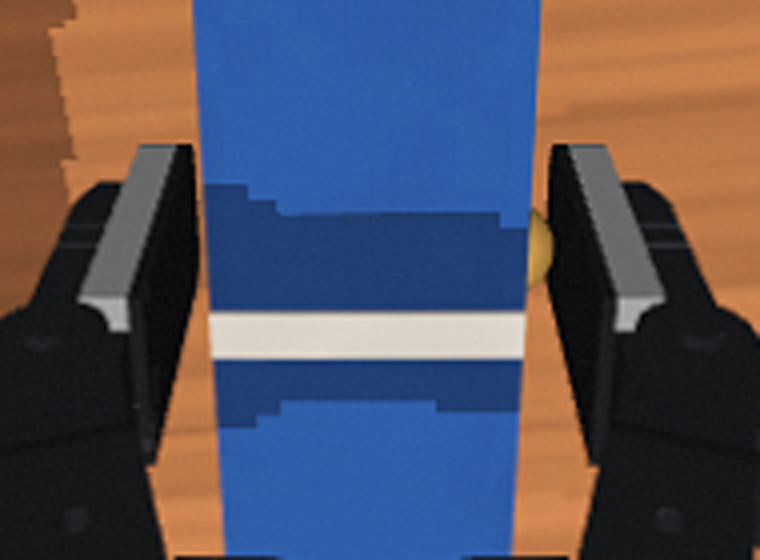

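View pics/sd3.png

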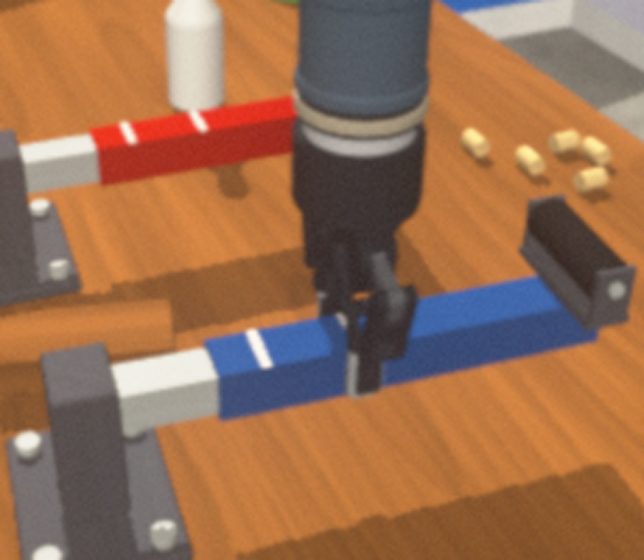

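Request:
send_rows --motion '[0,0,0,0.005,0,0,0.048,0,0,0,0.004,0,0,0.048,0,0,0,0,0,0,0.048]'

```text
t: 4.7
tcp_pos: [0.5332, -0.136, 0.0286]
eef_rot: [[-0.001, 0.1, 0.995], [0.0, 0.995, -0.1], [-1.0, 0.0, -0.001]]
force: [-1.0, -0.0, 0.2]
width: 0.566
```

Request:
send_rows --motion '[0,0,0,0,0,0,0.03,0,0,0,0,0,0,0.03,0,0,0,0,0,0,0.03,0,0,0,0,0,0,0.03,0,0,0,0,0,0,0.03]' --force 40

```text
t: 5.32
tcp_pos: [0.5336, -0.1366, 0.0293]
eef_rot: [[0.0, 0.1, 0.995], [-0.001, 0.995, -0.1], [-1.0, -0.0, 0.001]]
force: [-1.0, -1.6, 4.3]
width: 0.415
```

```bash
python3 - <<'E'
from h import *
a=ctrl.read_camera('wrist')[200:340,160:350];cv2.imwrite('pics/w4c.png',cv2.resize(a,None,fx=4,fy=4,interpolation=2))
print(ctrl.state()['moment'],ctrl.state()['width']*85.4)
E
```

```text
[-0.52867551  0.2921328   0.16376097] 35.765272262213664
```

View pics/w4c.png

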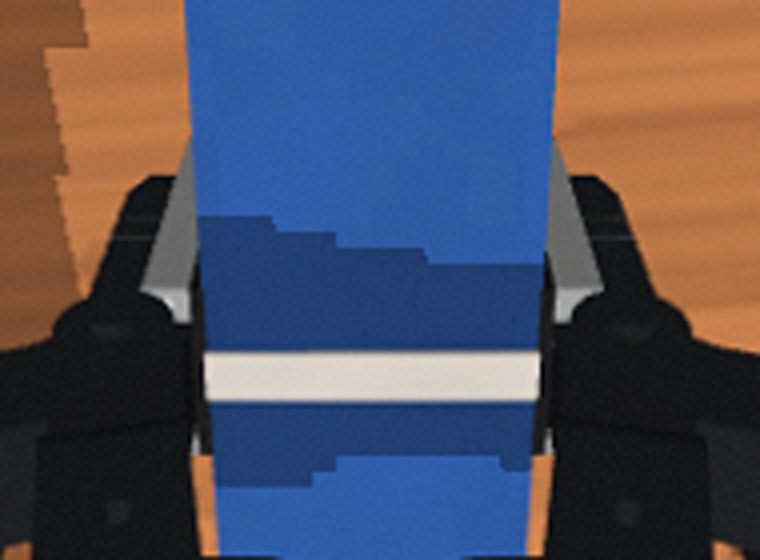

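Request:
send_rows --motion '[0,0,0,0,0,0.003,0.03,0,0,0,0,0,0.005,0.03,0,0,0,0,0,0.005,0.03,0,0,0,0,0,0.005,0.03,0,0,0,0,0,0.005,0.03,0,0,0,0,0,0.005,0.03,0,0,0,0,0,0.005,0.03,0,0,0,0,0,0.005,0.03,0,0,0,0,0,0.005,0.03,0,0,0,0,0,0.005,0.03,0,0,0,0,0,0.003,0.03,0,0,0,0,0,0.003,0.03,0,0,0,0,0,0,0.03]'

```text
t: 7.0
tcp_pos: [0.5876, -0.1419, 0.0293]
eef_rot: [[0.001, 0.1, 0.995], [-0.0, 0.995, -0.1], [-1.0, -0.0, 0.001]]
force: [0.1, -3.0, 4.5]
width: 0.42
```

```bash
python3 - <<'E'
from h import *
cv2.imwrite('pics/w5.png',ctrl.read_camera('wrist'))
E
```

```text
(no output)
```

View pics/w5.png

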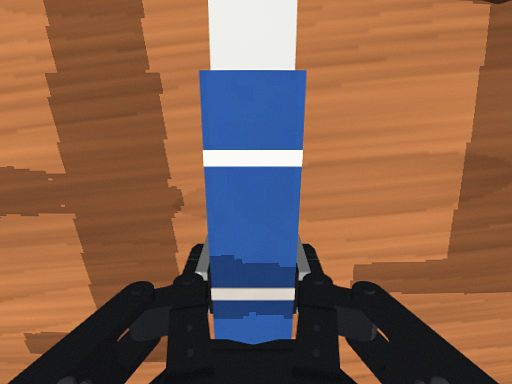

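Request:
send_rows --motion '[0,0,0,0,0,0.002,0.03,0,0,0,0,0,0.002,0.03,0,0,0,0,0,0.002,0.03,0,0,0,0,0,0,0.03]'

```text
t: 7.55
tcp_pos: [0.593, -0.1424, 0.0293]
eef_rot: [[-0.0, 0.1, 0.995], [-0.0, 0.995, -0.1], [-1.0, -0.0, -0.0]]
force: [-2.2, -2.5, 6.3]
width: 0.417
```

```bash
python3 - <<'E'
from h import *
cv2.imwrite('pics/w6.png',ctrl.read_camera('wrist'))
E
```

```text
(no output)
```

View pics/w6.png

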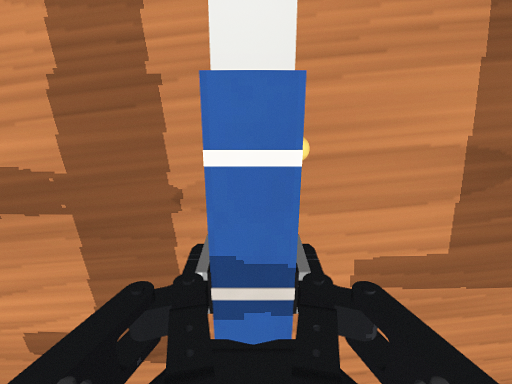

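Request:
send_rows --motion '[0,0,0,0,0,0.002,0.03,0,0,0,0,0,0,0.03]'

```text
t: 7.85
tcp_pos: [0.5946, -0.1426, 0.0293]
eef_rot: [[-0.001, 0.1, 0.995], [0.0, 0.995, -0.1], [-1.0, -0.0, -0.001]]
force: [-2.0, -2.7, 7.2]
width: 0.415
```

Request:
send_rows --motion '[0,0,0,0,0,-0.001,0.04,0,0,0,0,0,0,0.055,0,0,0,0,0,0,0.065,0,0,0,0,0,0,0.07,0,0,0,-0.02,0,0,0.07,0,0,0,-0.04,0,0,0.07,0,0,0,-0.05,0,0,0.07,0,0,0,-0.05,0,0,0.07,0,0,0,-0.05,0,0,0.07,0,0,0,0,0,0,0.07]'

```text
t: 9.1
tcp_pos: [0.5969, -0.1434, 0.2454]
eef_rot: [[0.011, 0.1, 0.995], [-0.001, 0.995, -0.1], [-1.0, -0.0, 0.011]]
force: [0.7, 0.1, -0.3]
width: 0.816
```

```bash
python3 - <<'E'
from h import *
s=ctrl.state();w=ctrl.read_camera('wrist');cv2.imwrite('pics/w7.png',w)
cv2.imwrite('pics/s7.png',ctrl.read_camera('scene'))
print(s['t'],s['tcp_pos'],s['force'])
E
```

```text
9.1 [ 0.59685284 -0.14344694  0.24538545] [ 0.6812142   0.11747804 -0.25526367]
```

View pics/w7.png

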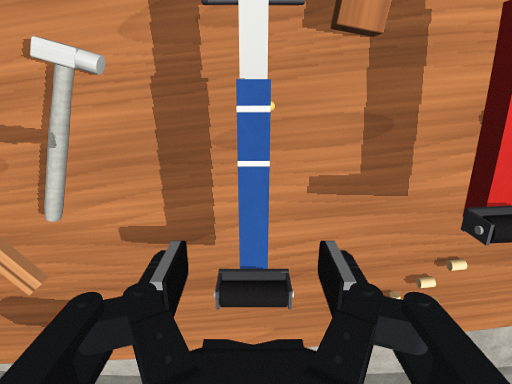

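View pics/s7.png

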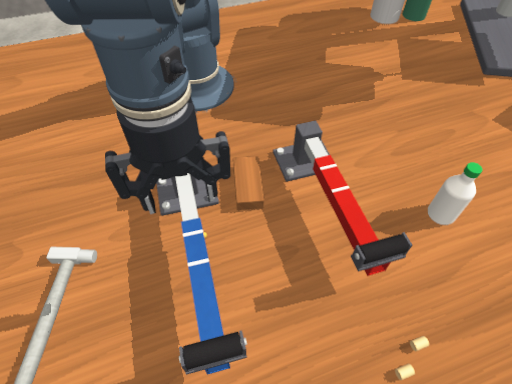

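```bash
python3 - <<'E'
from h import *
s=ctrl.state()
a=cv2.imread('pics/w7.png')[70:180,220:290];b=cv2.imread('pics/w1.png')[125:235,220:290]
cv2.imwrite('pics/cmp.png',cv2.resize(np.hstack([b,a]),None,fx=5,fy=5,interpolation=2))
for p in [(253,108.5),(253,163.5),(253,80)]: print(onz('wrist',p,.103,s).round(4))
print(ctrl.get_calibration('wrist')['hand_eye'][0,3])
E
```

```text
[ 0.5305 -0.1351  0.103 ]
[ 0.5896 -0.141   0.103 ]
[ 0.5023 -0.1322  0.103 ]
-0.17859174197142932
```

View pics/cmp.png

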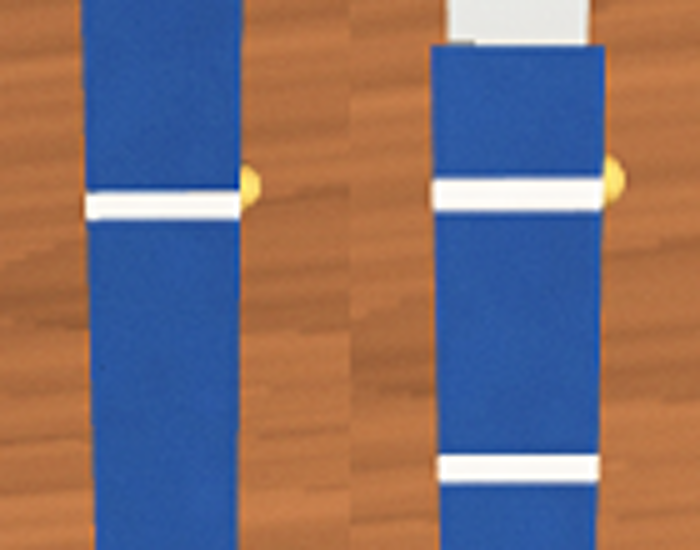

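```bash
python3 - <<'E'
from h import *
print(ctrl.state()['t'],ctrl.finish_job())
E
```

```text
the job is handed in; nothing more can be done
9.2 None
```

I pinched the blue tube at its brass pin with 40 N, and the opening read 36 mm, so the pin was flush. I slid the tube outward about 60 mm until the pin snapped out of the rear hole, then let go and raised the gripper clear. The job was handed in at 9.2 s.

**Last checks:**
- **Pin:** In the final wrist picture it stands beside the rear stripe, about as far out as at the start.
- **Red arm:** It looks unmoved in the scene picture.
- **Force:** The wrist force was near zero after release. The highest reading I saw at the end of any move was about 8 N.

**What disagreed:**
- **Finger tips:** The pictures showed them about 35–40 mm short of the stated TCP. I trusted the pictures and gripped at a reported TCP height of 0.029 m instead of about 0.065 m.
- **Lock test:** A further 2 mm pull met only about 2 N sideways, so it didn't clearly show a hard stop. I'm judging the lock by the pin being fully out.
- **Slide length:** One final measurement put the rear stripe 2–3 mm short of where the front stripe began. The arm was still settling with a slight tilt, so I put the difference down to that.

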